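# Set the last spice pot and hold open the unlatched canister

## Task

We are about to refill the spice pots. First stand the spare pot upright in the one empty well of the wooden tray and let go of it, leaving the other pots where they are. Then tap down on the pull bars of the three canister lids to find the loose lid, which sinks about a centimetre under the finger while the other two are firm; take that lid by its bar, lift it about 45 degrees open and finish while still holding it there, because it springs shut if let go. Do not disturb the mug, the jar or the soap bottle.

Things in the scene. Friction and masses are not known exactly. Their poses are not given: they have to be found in the camera images.
- spare_center (a point): the spare pot: plain white open ceramic cylinder, 44 mm across, 70 mm high, about 0.12 kg, standing upright on the counter between the robot and the canisters; this point is its centre, half-way up; z axis up its length
- pot_1_center (a point): one of three pots like the spare, already standing in wells of the tray (which wells varies); this point is its centre, half-way up
- pot_2_center (a point): one of three pots like the spare, already standing in wells of the tray (which wells varies); this point is its centre, half-way up
- pot_3_center (a point): one of three pots like the spare, already standing in wells of the tray (which wells varies); this point is its centre, half-way up
- tray_hole0 (a point): well 1 of 4 in the fixed wooden tray (275 x 80 x 22 mm): round, 54 mm across, 16 mm deep, rim 22 mm above the counter; this point is the centre of its mouth. The wells stand in a row along the tray's x axis, 66 mm apart; y is across the tray, z up. A seated pot's centre is 19 mm above this point. Three wells hold pots, one is empty
- tray_hole1 (a point): well 2 of 4 in the fixed wooden tray (275 x 80 x 22 mm): round, 54 mm across, 16 mm deep, rim 22 mm above the counter; this point is the centre of its mouth. The wells stand in a row along the tray's x axis, 66 mm apart; y is across the tray, z up. A seated pot's centre is 19 mm above this point. Three wells hold pots, one is empty
- tray_hole2 (a point): well 3 of 4 in the fixed wooden tray (275 x 80 x 22 mm): round, 54 mm across, 16 mm deep, rim 22 mm above the counter; this point is the centre of its mouth. The wells stand in a row along the tray's x axis, 66 mm apart; y is across the tray, z up. A seated pot's centre is 19 mm above this point. Three wells hold pots, one is empty
- tray_hole3 (a point): well 4 of 4 in the fixed wooden tray (275 x 80 x 22 mm): round, 54 mm across, 16 mm deep, rim 22 mm above the counter; this point is the centre of its mouth. The wells stand in a row along the tray's x axis, 66 mm apart; y is across the tray, z up. A seated pot's centre is 19 mm above this point. Three wells hold pots, one is empty
- place_left (a point): pull bar centre, lid shut, on the leftmost (+y) of three identical grey canisters (90 x 90 mm, steel lid on a black seal) in a row on a fixed wooden stand, 100 mm apart along the points' y. The bar: round, 12 mm thick, 50 mm long along this point's y, centre 144 mm above the counter and 28 mm above the lid's top face, on two 7 mm posts 19 mm either side of its middle
- place_mid (a point): pull bar centre, lid shut, on the middle canister; same shape. x axis points away from the robot. Each lid's hinge line runs along y, 80 mm nearer the robot (-x) and 34 mm below this point: the far edge with the bar rises and the lid tips towards the robot
- place_right (a point): pull bar centre, lid shut, on the rightmost (-y) canister; same shape. These three points stay put when a lid moves. Which canister has the loose lid varies and cannot be seen; the two firm bars do not move at all when tapped or pulled
- loose_lid (a joint): opening angle (rad) of the loose lid, whichever of the three canisters it is on (this number does not say which): 0 shut, grows as it is lifted, stop at 1.5; pressed down it sinks to -0.13 (the bar goes down about 10 mm under roughly 1 N) and springs back. A light spring draws it shut: holding it 0.8 rad open takes about 5 N at the bar
- mug_mid (a point): bystander: blue mug, 76 mm across, 90 mm high; point at mid-height
- jar_mid (a point): bystander: glass jar with metal cap, 70 mm across, 100 mm high; point at mid-height
- soap_mid (a point): bystander: amber soap bottle, 60 mm across, 170 mm high; point at mid-height
Mind the look-alikes: they are no part of the job. Leave any blue or purple look-alike of the part that bears spare_center alone.

How it is judged:
By the outcome, as a careful person would: the job done as asked, in the order asked, and still so for the second after the job is handed in, while the arm keeps its last pose, push and grip.
It also fails if it takes over 61 s, if anything falls off the work surface, if the arm or the gripper's body presses on something with over 40 N, if the wrist force passes 120 N, or if a joint passes its speed limit or range.

## Robot

A 6-joint arm with a two-finger parallel gripper is mounted at the origin on the work surface. World frame = base frame: x ahead of the robot, y to its left, z up, the work surface at z = 0. Lengths are in m, angles in rad, forces in N, time in s.
With the tool pointing down it reaches from about 0.3 to 0.875 m from the base axis. Payload 6.4 kg.
Tool frame: the origin (TCP) lies midway between the tips of the shut fingers; the grasp point (between the pads) lies 19 mm behind it; z points along the fingers, y is the line along which they close (so a half turn about z gives the same grasp; the last joint's range is limited). The gripper opens to 85 mm and grips with 20 to 120 N. Pads are 22 mm wide; open, the fingers measure 114 mm over their backs; the gripper's body (76 mm by 85 mm) begins 54 mm behind the grasp point. The pads swing forward as they close: fully open they stand 13 mm farther back than shut.
Start: joints at [-0.206, 0.181, 1.607, -0, 1.354, -0.206], TCP at [0.575, 0, 0.231] pointing down, gripper open.
Joint ranges: [-2.99, 2.99], [-0.89, 2.07], [0.3, 2.58], [-1.14, 4.28], [0, 2.63], [-3.12, 3.12]. Speed limits (rad/s): [2.57, 2.57, 3.01, 3.14, 3.14, 3.14].

## Interface

Orientations are given as a unit quaternion [w, x, y, z].
In Python, from bench import ctrl gives the robot as it stands. The module is installed in compiled form; this text tells all that it offers.
- The arm moves only by the tool move_arm, never from a script. Its argument "plan" is one flat list of numbers, 6 for each row, row after row: the shift along the world's x, y, z in units of 50 mm (1.0 is 50 mm), then the turn, a rotation vector about the world's x, y, z in rad. A call has 1 to 10 rows; each row is the pose to reach, as a shift and turn from the pose commanded when the call began; what a row does not reach only later rows make up. A row lasts 1/8 s, in which the tool goes at most 62.5 mm and 10.7 degrees, less where a joint would pass 70% of its speed; a pose out of reach is approached as far as the arm can. A call with a gripper value outside its range is refused whole. "grip" is the finger opening in mm, from 0 to 85.4, set as the call begins (left out, the last holds). The fingers move at their own pace and stop on an object; the grip force is fixed at half the most. Time passes only in rows, so rows that repeat a pose let the fingers close. It gives the time, the measured TCP pose, the force, the opening and the grip force at its end, in the units of the state.
- ctrl.get_obs(): the state, without advancing time (a new reading comes with each control period).
- ctrl.camera(name): name is "scene" or "side" or "wrist"; returns a dict with "pixels" (480x640x3 uint8, red, green, blue), "fx", "fy", "cx", "cy" (pixels), "origin" and "attitude" of the camera in the world. Camera axes: x right, y down, z forward; pixel columns grow to the right and rows downward; lengths in m; the calibration is good to about 2 mm. The wrist camera is an equidistant fisheye: a pixel r from the principal point sees the ray r / f radians off the axis. A picture is of the moment at which its call begins. There is no depth.
- ctrl.hand_in(): hands the job in; it is judged then, once.
The state is a dict: "time_s": time; "q": joint angles; "dq": joint speeds; "joint_efforts": joint torques, N m; "eef_pos": TCP position; "eef_rot": TCP orientation; "wrist_force": force on the tool from outside, world axes, zero at the start; "torque": the same for the moment, N m; "opening": opening from 0.0 (shut) to 1.0 (fully open); "grasp_force": force on a finger pad.
Only numpy, scipy, OpenCV 4.12 (cv2) and the standard library are available. Lean on these libraries where they do the work, as an engineer would, in place of code of your own. Each camera call takes 0.05 s, during which the arm holds its last target. There are 200 camera calls.

## Working session

There is one attempt and no reset: what is moved stays moved. The work goes in short steps, Python scripts to look and compute and a tool call to move; the robot and the scene stay as the last step left them, time stands still between calls to the robot, and variables do not carry over. Pictures are saved under pics/ and viewed, at most 10 in all, crops included, and the job is handed in when it is done.

Besides the shell and the picture viewer there is one more tool, called after "Emit:" by a JSON object that holds its "api" and its "payload", one argument or row to a line. move_arm: Moves the arm, as the interface text tells. Its arguments: {"type":"object","properties":{"plan":{"type":"array"},"grip":{"type":"number"}},"required":["plan"]}

```bash
mkdir -p pics
cat > h.py <<'E'
import numpy as np, cv2
from bench import ctrl
from scipy.spatial.transform import Rotation as R
def att(c):
    a=np.array(c["attitude"],float)
    return a if a.shape==(3,3) else R.from_quat(a[[1,2,3,0]]).as_matrix()
def save(name,fn):
    c=ctrl.camera(name); cv2.imwrite("pics/"+fn,c["pixels"][:,:,::-1]); 
    import pickle; pickle.dump(c,open("pics/"+fn+".pkl","wb")); return c
def load(fn):
    import pickle; return pickle.load(open("pics/"+fn+".pkl","rb"))
def ray(c,u,v,fish=False):
    x=(u-c["cx"])/c["fx"]; y=(v-c["cy"])/c["fy"]
    if fish:
        r=np.hypot(x,y); d=np.array([x/r*np.sin(r),y/r*np.sin(r),np.cos(r)])
    else: d=np.array([x,y,1.])
    return att(c)@d
def atz(c,u,v,z,fish=False):
    d=ray(c,u,v,fish); o=np.array(c["origin"]); return o+d*(z-o[2])/d[2]
def proj(c,p,fish=False):
    d=att(c).T@(np.array(p)-np.array(c["origin"]))
    if fish:
        n=np.hypot(d[0],d[1]); t=np.arctan2(n,d[2]); return c["cx"]+c["fx"]*t*d[0]/n, c["cy"]+c["fy"]*t*d[1]/n
    return c["cx"]+c["fx"]*d[0]/d[2], c["cy"]+c["fy"]*d[1]/d[2]
E
python3 - <<'E'
from h import *
for n in ["scene","side","wrist"]:
    c=save(n,n+"0.png"); print(n,c["origin"],c["attitude"],c["fx"],c["cx"],c["cy"])
o=ctrl.get_obs(); print(o)
E
```

```text
scene [1.29515952 0.32956512 0.8403264 ] [-0.20568791  0.47413414  0.78038823 -0.35197089] 488.6646299928558 312.9838469935681 245.9312913825029
side [ 0.54813069 -1.10915325  1.05158761] [-0.40938196  0.9117011  -0.03310128  0.01057492] 539.5830851746974 318.9479466216888 238.39645300416774
wrist [0.57344281 0.0741936  0.37283494] [ 1.47296982e-01  9.89092040e-01  5.78680488e-06 -7.32024349e-04] 371.64829954431775 319.03655324102334 237.82540808152743
{'time_s': 0.15, 'q': array([-2.06282913e-01,  1.81392788e-01,  1.60775299e+00,  2.67484775e-05,
        1.35381324e+00, -2.06296560e-01]), 'dq': array([ 0.00083797, -0.00232804, -0.0015646 , -0.00098276,  0.00030628,
       -0.00096878]), 'joint_efforts': array([ 1.94259010e-03, -4.45260644e+01, -3.51692533e+01, -1.26067753e-04,
        5.82284134e-03,  2.14055274e-05]), 'eef_pos': array([5.74585287e-01, 1.22623402e-04, 2.30590758e-01]), 'eef_rot': array([-5.78935268e-04,  7.07103833e-01,  7.07109399e-01, -3.62960167e-04]), 'wrist_force': array([ 0.3403614 , -0.04103321, -0.3083887 ]), 'torque': array([0.01043969, 0.02396893, 0.01280784]), 'grasp_force': 0.0, 'opening': 1.0013365108726018}
```

View pics/scene0.png

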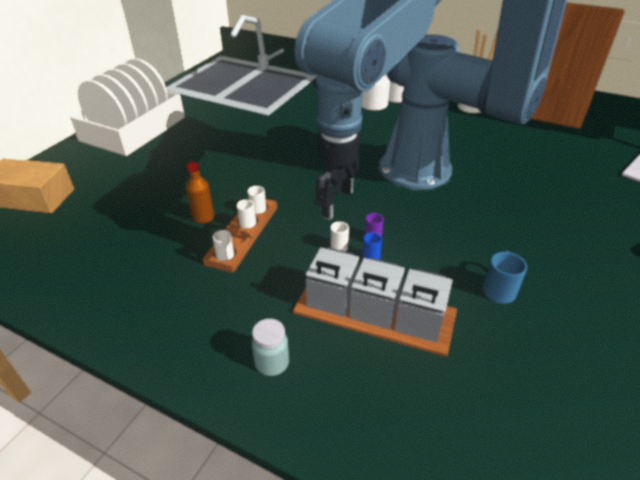

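View pics/side0.png

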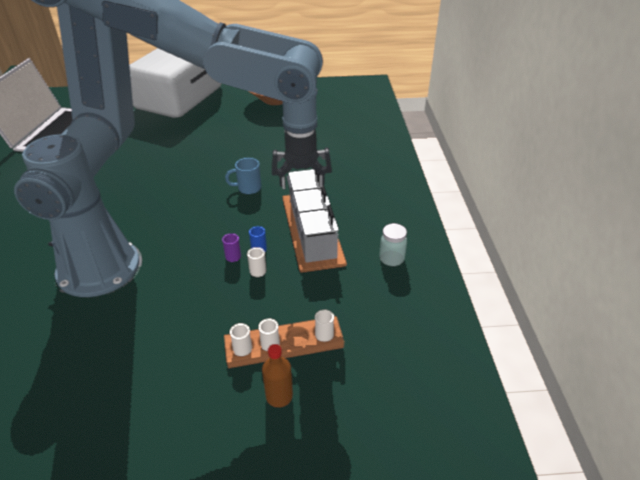

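View pics/wrist0.png

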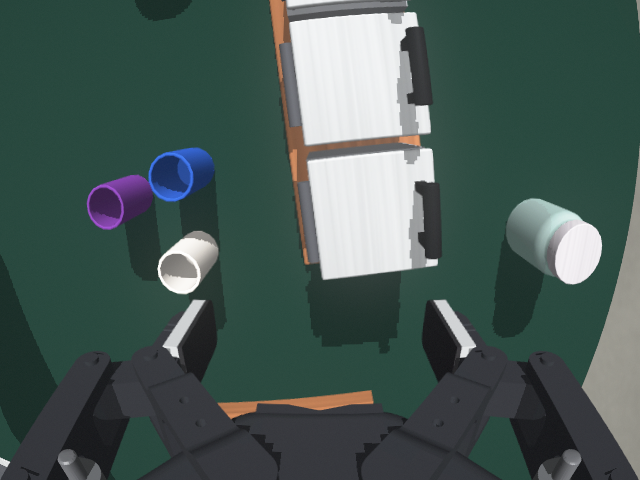

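Candidates: the spare is the white pot, scene (340,236), side (257,262), wrist (188,263). The look-alikes are blue at wrist (182,173) and purple at wrist (120,202). The tray pots are white, at side (240,340), (269,334) and (324,325). The empty well is third from the robot, at side ≈(297,337). The pull bars are at wrist (432,220) for right and (419,66) for mid. The spare is the white one outside the tray.

Run:
```python
from h import *
s,d,w=load("scene0.png"),load("side0.png"),load("wrist0.png")
P=lambda n,*a:print(n,*[np.round(x[:2],3) for x in a])
P("spare",atz(w,182,272,.07,True),atz(d,257,253,.07),atz(s,340,227,.07))
P("blue",atz(w,172,176,.07,True),atz(d,258,232,.07)); P("purple",atz(w,107,209,.07,True),atz(d,231,239,.07))
for u,v in [(240,331),(269,326),(324,317)]: P("pot side",atz(d,u,v,.076))
for u,v in [(221,238),(246,207),(257,191)]: P("pot scene",atz(s,u,v,.076))
# tray corners side: top z .022
for u,v in [(226,344),(339,321),(343,342),(229,361)]: P("tray",atz(d,u,v,.022))
P("barR",atz(w,432,220,.144,True),atz(d,332,214,.144),atz(s,426,291,.144))
P("barM",atz(w,421,66,.144,True),atz(d,324,196,.144),atz(s,376,279,.144))
P("barL",atz(d,318,180,.144),atz(s,328,266,.144))
for u,v in [(307,160),(432,149),(437,265),(324,278),(290,26),(415,13),(430,133),(306,144)]: P("lid",atz(w,u,v,.116,True))
im=cv2.hconcat([cv2.resize(s["pixels"][180:360,190:460],None,fx=2.9,fy=2.9)]) if 0 else None
a=cv2.resize(d["pixels"][160:370,215:415],None,fx=2.7,fy=2.7,interpolation=cv2.INTER_CUBIC)
cv2.imwrite("pics/c1.png",a[:,:,::-1])
```

```text
spare [ 0.446 -0.051] [ 0.448 -0.053] [ 0.448 -0.052]
blue [0.446 0.038] [0.45  0.032]
purple [0.374 0.01 ] [0.376 0.009]
pot side [ 0.414 -0.318]
pot side [ 0.481 -0.308]
pot side [ 0.609 -0.291]
pot scene [ 0.62  -0.286]
pot scene [ 0.491 -0.3  ]
pot scene [ 0.418 -0.313]
tray [ 0.376 -0.31 ]
tray [ 0.648 -0.261]
tray [ 0.651 -0.325]
tray [ 0.385 -0.359]
barR [0.647 0.017] [0.653 0.004] [0.629 0.215]
barM [0.636 0.115] [0.638 0.085] [0.642 0.117]
barL [0.626 0.162] [0.653 0.016]
lid [0.565 0.052]
lid [0.653 0.062]
lid [ 0.663 -0.026]
lid [ 0.577 -0.036]
lid [0.553 0.147]
lid [0.64 0.16]
lid [0.651 0.073]
lid [0.564 0.063]
```

View pics/c1.png

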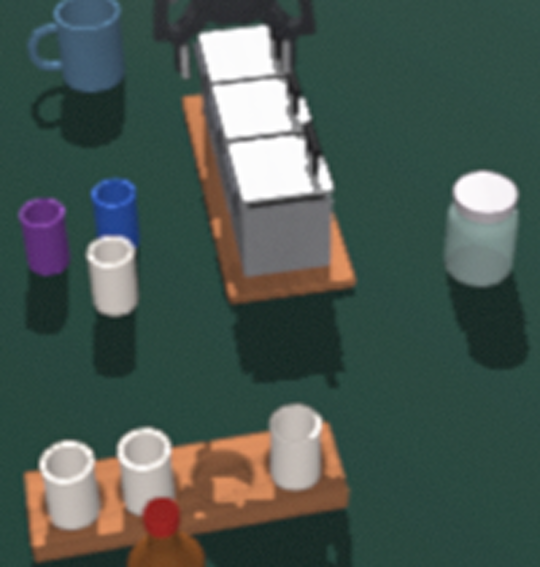

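The close crop confirms it: spare is the white pot at crop (112,275), the empty well is at crop (222,470), and blue and purple are clear of the grasp line along x.

Emit:
{"api": "move_arm", "payload": {
  "plan": [-0.9, -0.35, -0.6, 0, 0, 0, -1.8, -0.7, -1.2, 0, 0, 0, -2.55, -1.04, -1.8, 0, 0, 0, -2.55, -1.04, -2.3, 0, 0, 0, -2.55, -1.04, -2.8, 0, 0, 0, -2.55, -1.04, -3.3, 0, 0, 0, -2.55, -1.04, -3.7, 0, 0, 0, -2.55, -1.04, -4.0, 0, 0, 0, -2.55, -1.04, -4.0, 0, 0, 0, -2.55, -1.04, -4.0, 0, 0, 0],
  "grip": 85
}}

```text
time_s: 1.4
eef_pos: [0.448, -0.0522, 0.0318]
eef_rot: [0.0, 0.707, 0.707, 0.0]
wrist_force: [0.5, 0.3, 0.3]
opening: 0.993
grasp_force: 0.0
```

Emit:
{"api": "move_arm", "payload": {
  "plan": [0, 0, 0, 0, 0, 0, 0, 0, 0, 0, 0, 0, 0, 0, 0, 0, 0, 0, 0, 0, 0, 0, 0, 0, 0, 0, 0, 0, 0, 0, 0, 0, 0, 0, 0, 0, 0, 0, 0, 0, 0, 0],
  "grip": 35
}}

```text
time_s: 2.28
eef_pos: [0.4481, -0.0522, 0.032]
eef_rot: [0.001, 0.707, 0.707, 0.0]
wrist_force: [-1.2, 0.8, 6.3]
opening: 0.501
grasp_force: 60.6
```

Emit:
{"api": "move_arm", "payload": {
  "plan": [0, 0, 0.7, 0, 0, 0, 0, 0, 1.5, 0, 0, 0, 0, 0, 2.4, 0, 0, 0, 0.2, -0.5, 2.6, 0, 0, -0.17, 0.4, -1.0, 2.6, 0, 0, -0.34, 0.6, -1.5, 2.6, 0, 0, -0.51, 0.8, -2.0, 2.6, 0, 0, -0.68, 1.0, -2.5, 2.6, 0, 0, -0.85, 1.2, -3.0, 2.6, 0, 0, -1.02, 1.2, -3.0, 2.6, 0, 0, -1.02]
}}

```text
time_s: 3.52
eef_pos: [0.5078, -0.2035, 0.1611]
eef_rot: [0.0, 0.963, 0.271, 0.0]
wrist_force: [-0.1, 0.5, -0.3]
opening: 0.5
grasp_force: 61.1
```

Run:
```python
from h import *
s,d=load("scene0.png"),load("side0.png")
print("soap cap",atz(d,275,350,.17),atz(s,193,166,.17),"base",atz(d,278,392,.0),atz(s,203,214,0))
w=save("wrist","wrist1.png");o=ctrl.get_obs();print(o["eef_pos"],o["opening"],w["origin"])
```

```text
soap cap [ 0.49905877 -0.44745772  0.17      ] [ 0.50742256 -0.43749606  0.17      ] base [ 0.49530802 -0.43458619  0.        ] [ 0.49200526 -0.45226084  0.        ]
[ 0.50722657 -0.20223969  0.16084493] 0.4986811273886804 [ 0.5699327  -0.16489222  0.30342737]
```

View pics/wrist1.png

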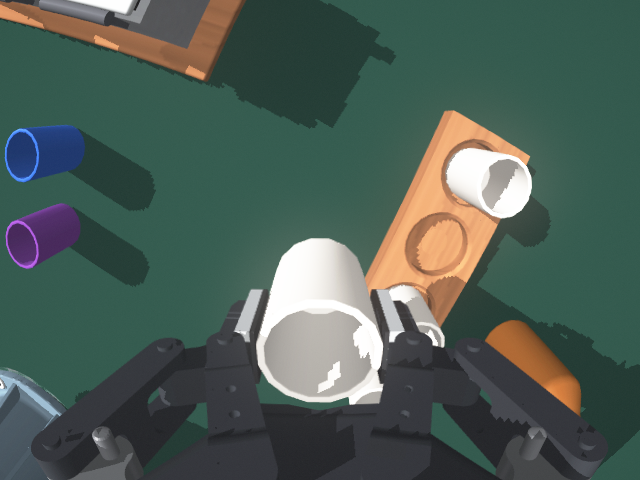

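The wrist view shows the pot held upright, its rim around (320,352), the empty well's mouth at about (438,244), and the tray corners at (449,111) and (529,157).

Run:
```python
from h import *
w=load("wrist1.png");o=ctrl.get_obs()
h=atz(w,438,244,.022,True);print("well",h,"corners",atz(w,449,111,.022,True),atz(w,529,157,.022,True),"edge",atz(w,370,285,.022,True))
print("potrim",atz(w,320,352,.199,True),"far pot rim",atz(w,507,188,.076,True))
# fit ellipse on dark wall rim: show projected circle
a=np.linspace(0,2*np.pi,8,endpoint=False)
print(np.round([proj(w,h+.027*np.array([np.cos(t),np.sin(t),0]),True) for t in a]))
print(o["eef_pos"])
```

```text
well [ 0.54332636 -0.29616266  0.022     ] corners [ 0.63671721 -0.24202255  0.022     ] [ 0.64950809 -0.32338192  0.022     ] edge [ 0.48380542 -0.26740036  0.022     ]
potrim [ 0.50873347 -0.20270025  0.199     ] far pot rim [ 0.60693563 -0.29104065  0.076     ]
[[456. 217.]
 [433. 213.]
 [413. 227.]
 [407. 251.]
 [419. 270.]
 [442. 273.]
 [462. 260.]
 [468. 237.]]
[ 0.50722657 -0.20223969  0.16084493]
```

Emit:
{"api": "move_arm", "payload": {
  "plan": [0.25, -0.6, 0, 0, 0, -0.13, 0.5, -1.2, 0, 0, 0, -0.26, 0.7, -1.9, 0, 0, 0, -0.39, 0.7, -1.9, -0.5, 0, 0, -0.39, 0.7, -1.9, -1.0, 0, 0, -0.39, 0.7, -1.9, -1.5, 0, 0, -0.39, 0.7, -1.9, -1.9, 0, 0, -0.39, 0.7, -1.9, -2.1, 0, 0, -0.39, 0.7, -1.9, -2.2, 0, 0, -0.39, 0.7, -1.9, -2.2, 0, 0, -0.39]
}}

```text
time_s: 4.82
eef_pos: [0.5427, -0.2971, 0.0516]
eef_rot: [0.0, 0.997, 0.08, 0.0]
wrist_force: [-0.7, 0.4, -0.7]
opening: 0.506
grasp_force: 61.2
```

Run:
```python
from h import *
o=ctrl.get_obs();print(o["eef_pos"],o["wrist_force"],o["opening"])
c=[save(n,n+"2.png") for n in("scene","side")]
a=cv2.resize(c[1]["pixels"][300:380,210:360],(600,320),interpolation=cv2.INTER_CUBIC)
b=cv2.resize(c[0]["pixels"][170:280,190:320],(330,280),interpolation=cv2.INTER_CUBIC)
im=np.zeros((600,600,3),np.uint8);im[:320]=a;im[320:,:330]=b
cv2.imwrite("pics/c2.png",im[:,:,::-1])
```

```text
[ 0.54274738 -0.29709155  0.05159959] [-0.72316897  0.40478542 -0.74458735] 0.5059868404986632
```

View pics/c2.png

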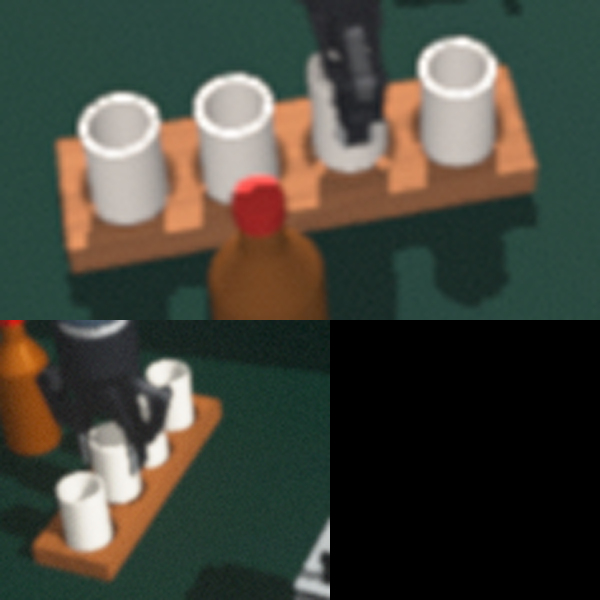

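The crop shows the pot over the third well, in line with its neighbours. Its bottom is already about 2 mm below the rim with no contact force, so I'm lowering it.

Emit:
{"api": "move_arm", "payload": {
  "plan": [0, 0, -0.08, 0, 0, 0, 0, 0, -0.16, 0, 0, 0, 0, 0, -0.22, 0, 0, 0, 0, 0, -0.25, 0, 0, 0, 0, 0, -0.25, 0, 0, 0]
}}

```text
time_s: 5.55
eef_pos: [0.5424, -0.2969, 0.0386]
eef_rot: [-0.0, 0.997, 0.08, -0.0]
wrist_force: [1.0, 0.2, -0.8]
opening: 0.502
grasp_force: 61.2
```

Emit:
{"api": "move_arm", "payload": {
  "plan": [0, 0, -0.01, 0, 0, 0, 0, 0, -0.01, 0, 0, 0, 0, 0, -0.01, 0, 0, 0, 0, 0, -0.01, 0, 0, 0, 0, 0, 0.3, 0, 0, 0, 0, 0, 0.8, 0, 0, 0, 0, 0, 1.6, 0, 0, 0, 0, 0, 2.5, 0, 0, 0, 0, 0, 3.2, 0, 0, 0, 0, 0, 3.2, 0, 0, 0],
  "grip": 70
}}

```text
time_s: 6.8
eef_pos: [0.5445, -0.2985, 0.2042]
eef_rot: [0.003, 0.997, 0.08, 0.003]
wrist_force: [-0.1, 0.1, -0.1]
opening: 0.819
grasp_force: 0.0
```

Run:
```python
from h import *
o=ctrl.get_obs();print(o["eef_pos"],o["wrist_force"],o["opening"])
c=[save(n,n+"3.png") for n in("side","wrist")]
im=np.zeros((600,800,3),np.uint8)
im[:200,:400]=cv2.resize(c[0]["pixels"][300:380,200:360],(400,200))
im[200:600,:533]=cv2.resize(c[1]["pixels"],(533,400))
cv2.imwrite("pics/c3.png",im[:,:,::-1])
```

```text
[ 0.54450244 -0.29853089  0.20421179] [-0.06348414  0.07120351 -0.06166934] 0.8186990647786621
```

View pics/c3.png

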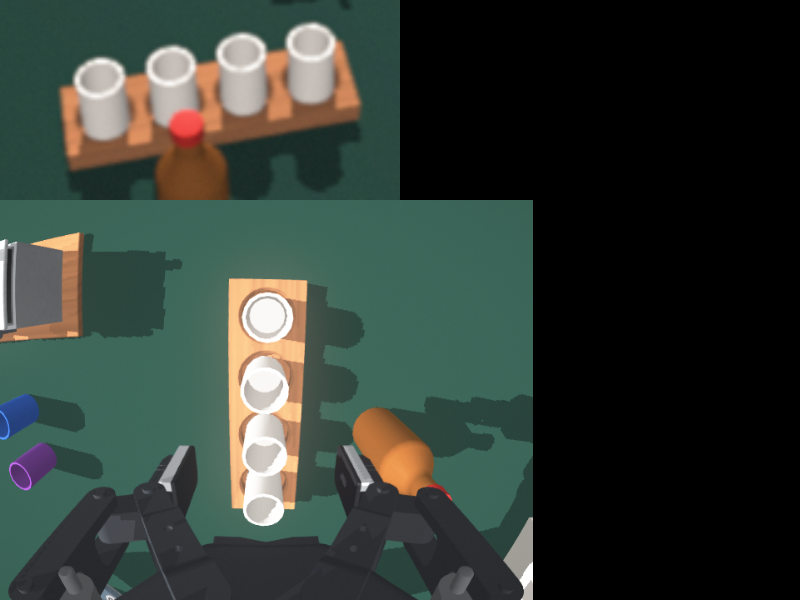

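All four pots are seated in their wells, with the spare third along in both views. The right end of the stand is at upper left. Next I move over the right bar with the fingers shut.

Emit:
{"api": "move_arm", "payload": {
  "plan": [0.1, 0.6, 0.4, 0, 0, 0.17, 0.3, 1.3, 0.8, 0, 0, 0.34, 0.6, 2.0, 1.0, 0, 0, 0.51, 0.9, 2.8, 1.0, 0, 0, 0.68, 1.2, 3.6, 1.0, 0, 0, 0.85, 1.5, 4.4, 1.0, 0, 0, 1.02, 1.8, 5.2, 0.8, 0, 0, 1.19, 2.0, 5.8, 0.5, 0, 0, 1.36, 2.1, 6.28, 0.1, 0, 0, 1.535, 2.1, 6.28, 0.1, 0, 0, 1.535],
  "grip": 0
}}

```text
time_s: 8.15
eef_pos: [0.6453, 0.0191, 0.1998]
eef_rot: [-0.003, 0.661, 0.751, -0.002]
wrist_force: [-0.3, -1.3, 0.4]
opening: 0.002
grasp_force: 0.0
```

Run:
```python
from h import *
o=ctrl.get_obs();print(o["eef_pos"],o["eef_rot"],o["opening"])
c=save("wrist","wrist4.png");print(c["origin"]);cv2.imwrite("pics/c4.png",c["pixels"][:,:,::-1])
```

```text
[0.64534257 0.01910539 0.19982815] [-0.00306746  0.66065008  0.75068555 -0.0018068 ] 0.0016048765531879946
[0.63560015 0.09244243 0.34233494]
```

View pics/c4.png

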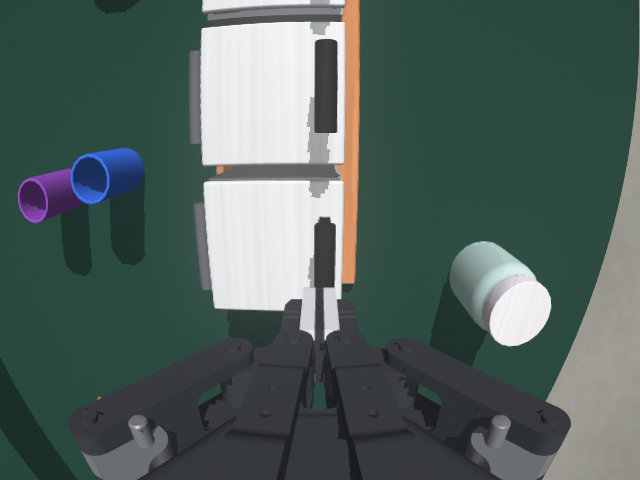

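The right bar, running from (325,222) down to behind the fingertips at (320,290), lies in line with them. The mid bar is centred at (326,86). Lid edges run vertical in the picture, so the yaw is right.

Run:
```python
from h import *
w=load("wrist4.png")
for p in [(326,86),(326,41),(326,131),(325,222),(325,285)]: print(p,np.round(atz(w,*p,.147,True),4))
o=ctrl.get_obs();print(o["eef_pos"])
```

```text
(326, 86) [0.635  0.1151 0.147 ]
(326, 41) [0.6319 0.1393 0.147 ]
(326, 131) [0.6381 0.0915 0.147 ]
(325, 222) [0.6439 0.043  0.147 ]
(325, 285) [0.6488 0.006  0.147 ]
[0.64615627 0.01774892 0.20145534]
```

Emit:
{"api": "move_arm", "payload": {
  "plan": [0, 0, -0.4, 0, 0, 0, 0, 0, -0.75, 0, 0, 0, 0, 0, -0.9, 0, 0, 0, 0, 0, -0.98, 0, 0, 0, 0, 0, -1.06, 0, 0, 0, 0, 0, -1.06, 0, 0, 0, 0, 0, -1.06, 0, 0, 0]
}}

```text
time_s: 9.07
eef_pos: [0.6478, 0.017, 0.1513]
eef_rot: [0.0, 0.662, 0.75, 0.0]
wrist_force: [0.1, 0.4, -0.4]
opening: -0.0
grasp_force: 0.0
```

Emit:
{"api": "move_arm", "payload": {
  "plan": [0, 0, -0.04, 0, 0, 0, 0, 0, -0.08, 0, 0, 0, 0, 0, -0.12, 0, 0, 0, 0, 0, -0.12, 0, 0, 0]
}}

```text
time_s: 9.57
eef_pos: [0.6474, 0.017, 0.1446]
eef_rot: [-0.0, 0.662, 0.75, -0.0]
wrist_force: [0.4, -0.3, -0.1]
opening: 0.002
grasp_force: 0.2
```

Emit:
{"api": "move_arm", "payload": {
  "plan": [0, 0, -0.04, 0, 0, 0, 0, 0, -0.08, 0, 0, 0, 0, 0, -0.08, 0, 0, 0]
}}

```text
time_s: 9.95
eef_pos: [0.6475, 0.017, 0.1406]
eef_rot: [-0.0, 0.662, 0.75, -0.0]
wrist_force: [0.3, -0.0, 1.0]
opening: 0.002
grasp_force: 0.4
```

Emit:
{"api": "move_arm", "payload": {
  "plan": [0, 0, -0.04, 0, 0, 0, 0, 0, -0.08, 0, 0, 0, 0, 0, -0.08, 0, 0, 0]
}}

```text
time_s: 10.32
eef_pos: [0.648, 0.017, 0.139]
eef_rot: [0.001, 0.661, 0.75, 0.0]
wrist_force: [-4.7, 0.5, 11.4]
opening: 0.001
grasp_force: 6.0
```

The bar sank about 11 mm under roughly 1 N and then hit a stop, so the right lid looks loose. I'm tapping the other two to confirm.

Emit:
{"api": "move_arm", "payload": {
  "plan": [0, 0, 0.5, 0, 0, 0, 0, 0, 0.9, 0, 0, 0, -0.12, 0.98, 0.9, 0, 0, 0, -0.25, 1.96, 0.8, 0, 0, 0, -0.25, 1.96, 0.5, 0, 0, 0, -0.25, 1.96, 0.35, 0, 0, 0, -0.25, 1.96, 0.28, 0, 0, 0, -0.25, 1.96, 0.22, 0, 0, 0, -0.25, 1.96, 0.18, 0, 0, 0, -0.25, 1.96, 0.18, 0, 0, 0]
}}

```text
time_s: 11.58
eef_pos: [0.6352, 0.1139, 0.1497]
eef_rot: [0.0, 0.662, 0.749, -0.0]
wrist_force: [-12.3, -1.0, 21.4]
opening: 0.002
grasp_force: 10.7
```

Emit:
{"api": "move_arm", "payload": {
  "plan": [0, 0, 0.5, 0, 0, 0, 0, 0, 0.8, 0, 0, 0, -0.12, 0.98, 0.8, 0, 0, 0, -0.25, 1.96, 0.7, 0, 0, 0, -0.25, 1.96, 0.3, 0, 0, 0, -0.25, 1.96, 0.17, 0, 0, 0, -0.25, 1.96, 0.1, 0, 0, 0, -0.25, 1.96, 0.04, 0, 0, 0, -0.25, 1.96, 0.0, 0, 0, 0, -0.25, 1.96, 0.0, 0, 0, 0]
}}

```text
time_s: 12.82
eef_pos: [0.6228, 0.2116, 0.1497]
eef_rot: [0.0, 0.662, 0.749, -0.0]
wrist_force: [-11.5, -3.5, 18.4]
opening: -0.004
grasp_force: 9.7
```

Mid and left are firm (about 20 N, no sinking), so the right lid is the loose one. I'm going back to grasp its bar.

Emit:
{"api": "move_arm", "payload": {
  "plan": [0, 0, 0.5, 0, 0, 0, 0, 0, 1.2, 0, 0, 0, 0.13, -0.98, 1.3, 0, 0, 0, 0.26, -1.96, 1.3, 0, 0, 0, 0.4, -2.94, 1.3, 0, 0, 0, 0.53, -3.92, 1.2, 0, 0, 0, 0.53, -3.92, 0.6, 0, 0, 0, 0.53, -3.92, 0.0, 0, 0, 0, 0.53, -3.92, -0.4, 0, 0, 0, 0.53, -3.92, -0.4, 0, 0, 0],
  "grip": 45
}}

```text
time_s: 14.08
eef_pos: [0.6479, 0.0167, 0.1242]
eef_rot: [-0.001, 0.662, 0.75, -0.001]
wrist_force: [0.5, 0.5, 0.7]
opening: 0.527
grasp_force: 0.0
```

Emit:
{"api": "move_arm", "payload": {
  "plan": [0, 0, 0, 0, 0, 0, 0, 0, 0, 0, 0, 0, 0, 0, 0, 0, 0, 0, 0, 0, 0, 0, 0, 0, 0, 0, 0, 0, 0, 0, 0, 0, 0, 0, 0, 0],
  "grip": 3
}}

```text
time_s: 14.82
eef_pos: [0.6491, 0.0169, 0.1259]
eef_rot: [0.0, 0.662, 0.75, -0.0]
wrist_force: [-1.6, -2.2, -0.6]
opening: 0.12
grasp_force: 58.4
```

Emit:
{"api": "move_arm", "payload": {
  "plan": [-0.04, 0, 0.16, 0.013, -0.1, 0, -0.09, -0.01, 0.31, 0.025, -0.2, 0, -0.16, -0.02, 0.46, 0.038, -0.3, 0, -0.25, -0.03, 0.6, 0.05, -0.4, 0, -0.25, -0.03, 0.6, 0.05, -0.4, 0, -0.25, -0.03, 0.6, 0.05, -0.4, 0]
}}

```text
time_s: 15.58
eef_pos: [0.6368, 0.0154, 0.1559]
eef_rot: [0.132, 0.648, 0.735, 0.149]
wrist_force: [-0.3, -2.0, -2.0]
opening: 0.114
grasp_force: 60.1
```

Emit:
{"api": "move_arm", "payload": {
  "plan": [-0.09, -0.01, 0.13, 0.013, -0.1, 0, -0.2, -0.03, 0.25, 0.025, -0.2, 0, -0.32, -0.04, 0.36, 0.038, -0.3, 0, -0.45, -0.06, 0.45, 0.05, -0.4, 0, -0.45, -0.06, 0.45, 0.05, -0.4, 0, -0.45, -0.06, 0.45, 0.05, -0.4, 0, -0.45, -0.06, 0.45, 0.05, -0.4, 0]
}}

```text
time_s: 16.45
eef_pos: [0.6148, 0.0127, 0.1785]
eef_rot: [0.259, 0.608, 0.69, 0.294]
wrist_force: [2.4, -0.6, -2.5]
opening: 0.111
grasp_force: 60.8
```

Run:
```python
from h import *
o=ctrl.get_obs();print(o["eef_pos"],o["wrist_force"],o["opening"],o["grasp_force"],o["q"])
T=R.from_quat(np.array(o["eef_rot"])[[1,2,3,0]]).as_matrix()
g=o["eef_pos"]-.020*T[:,2]; H=np.array([.649,.017,.144])-.08*np.array([.992,.127,0])-[0,0,.034]
v=g-H; print("angle",np.arctan2(v[2],v[:2]@[.992,.127])-np.arctan2(.034,.08),np.linalg.norm(v))
c=[save(n,n+"5.png") for n in("scene","side")]
im=np.zeros((600,800,3),np.uint8)
im[:300,:400]=cv2.resize(c[0]["pixels"][170:350,230:470],(400,300))
im[300:,:]=cv2.resize(c[1]["pixels"][150:330,210:450],(800,600))[150:450]
im[:300,400:]=cv2.resize(c[1]["pixels"],(400,300))
cv2.imwrite("pics/c5.png",im[:,:,::-1])
```

```text
[0.61477991 0.01268677 0.17846297] [ 2.42514648 -0.58779782 -2.54804526] 0.11056932539491922 60.82678198814392 [-0.35102949 -0.03738632  2.18438091  0.96068194  0.41556263 -1.26196572]
angle 0.8077776099498815 0.08798645107828287
```

View pics/c5.png

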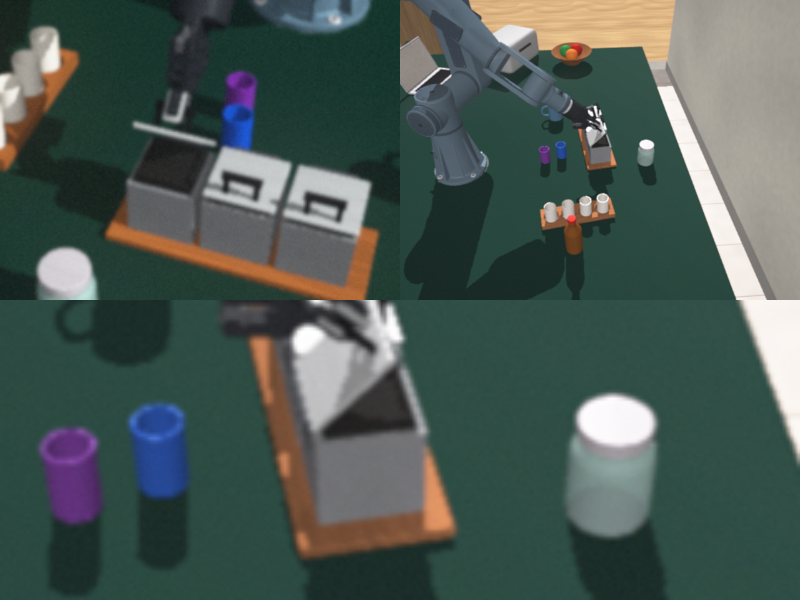

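The right lid is held about 45° open, with its dark opening at crop (170,165) in the scene view. The pots and bystanders haven't been disturbed, so I'm handing in.

```bash
python3 -c "
from bench import ctrl
print(ctrl.hand_in())"
```

```text
the job is handed in; nothing more can be done
None
```

The spare pot stands upright in the tray's one empty well (third from the robot). Tapping showed the right canister's lid is the loose one, and the job was handed in with that lid held by its bar at about 45° open (0.81 rad by my estimate).

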